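# Set a straightedge to two gauge posts and stop it from behind

## Task

Set up the axle alignment line on the dark steel plate: draw the aluminium straightedge out from under the grey bench riser by its free end, put it down flat in the open and let go, then take it again by its middle and lay it flat on the plate, between the two steel posts and the sliding stop but short of the posts. Slide it until its long edge touches both posts at once; only then push the sliding stop forward until its nose touches the back of the straightedge, and leave it all standing there. Do not shift the other things on the bench.

Things in the scene. Friction and masses are not known exactly. Their poses are not given: they have to be found in the camera images.
- straightedge: loose aluminium straightedge, inverted T, 260 mm long (its x), about 0.35 kg. Foot 32 mm wide (y), 10 mm thick; centred upright rib 10 mm thick (y), full length, top 40 mm above the underside. Origin at the centre of the underside, z up. Either long edge may be used. It starts on the bench under the riser, x along the riser's y, end_a sticking out 90 to 115 mm, its middle covered.
- end_a (a point): centre of the straightedge's end face at its x = -130 mm, 5 mm above the underside; the end that sticks out at the start
- end_b (a point): centre of the straightedge's other end face, at its x = +130 mm, 5 mm above the underside
- rib_middle (a point): middle of the straightedge's length, on the rib, 30 mm above the underside: where to take it the second time
- riser: fixed grey bench riser, a sheet-metal tunnel 180 (x) by 240 (y) mm: roof underside 60 mm, roof top 68 mm above the bench, 8 mm side walls at x = +-86 mm, open at both y ends. Origin on the bench at its centre; the straightedge sticks out of its y = -120 mm mouth. A red bin on the roof stands 125 mm behind that mouth, its top 113 mm above the bench.
- plate: fixed dark steel setting plate, 300 (x) by 280 (y) by 12 mm thick, lying on the bench; origin at the centre of its underside. The stop slides towards its +x, the posts stand towards its +x side, one at +y and one at -y.
- post_a: fixed upright steel gauge post, a plain cylinder 24 mm in diameter and 45 mm tall, at the plate's +y side; origin at the centre of its foot on the plate's top face. The two posts stand 170 to 190 mm apart along the plate's y, and the line through them may lie askew to the plate.
- post_b: the same post at the plate's -y side; origin at the centre of its foot
- stop (a joint): travel of the sliding stop along the plate's +x, in m, 0 to 0.13 (0 to 0.02 at the start); it moves with about 2 N of friction and stays where it is left
- stop_nose (a point): axis of the stop's rounded nose (a vertical cylinder 12 mm in diameter, from 2 to 9 mm above the plate's top, so it meets the straightedge's foot), on the plate's centre line y = 0
- stop_fin (a point): the stop's black grip fin, 28 mm long (plate x), 12 mm thick (plate y), rising from 18 to 54 mm above the plate's top; this point is on its centre line, 42 mm above the plate's top and 70 mm behind the nose axis. The block under the fin is 50 (x) by 40 (y) mm and 19 mm tall.
- cover: bystander: loose grey and black plastic cover, 118 x 150 x 19 mm, origin under its centre
- bowl: bystander: small steel bowl, 90 mm across, 32 mm tall, origin under its centre
- screwdriver: bystander: red-handled screwdriver 190 mm long, lying along its x axis, origin under it near its middle
- battery: bystander: black battery pack 70 x 120 x 63 mm, origin under its centre
- socket: bystander: steel hex socket 22 mm across, 30 mm tall, standing on the plate beyond the posts, origin under its centre

How it is judged:
By the outcome, as a careful person would: the job done as asked, in the order asked, and still so for the second after the job is handed in, with the robot touching nothing.
It also fails if it takes over 64 s, if anything falls off the work surface, if the arm or the gripper's body presses on something with over 40 N, if the wrist force passes 120 N, or if a joint passes its speed limit or range.

## Robot

A 6-joint arm with a two-finger parallel gripper is mounted at the origin on the work surface. World frame = base frame: x ahead of the robot, y to its left, z up, the work surface at z = 0. Lengths are in m, angles in rad, forces in N, time in s.
With the tool pointing down it reaches from about 0.275 to 0.85 m from the base axis. Payload 5.2 kg.
Tool frame: the origin (TCP) lies midway between the tips of the shut fingers; the grasp point (between the pads) lies 19 mm behind it; z points along the fingers, y is the line along which they close (so a half turn about z gives the same grasp; the last joint's range is limited). The gripper opens to 85 mm and grips with 20 to 120 N. Pads are 22 mm wide; open, the fingers measure 114 mm over their backs; the gripper's body (76 mm by 85 mm) begins 54 mm behind the grasp point. The pads swing forward as they close: fully open they stand 13 mm farther back than shut.
Start: joints at [-1.445, 0.259, 1.535, -0, 1.348, -0.203], TCP at [0.178, -0.521, 0.231] pointing down, gripper open.
Joint ranges: [-3.14, 3.14], [-0.91, 2.08], [0.19, 2.58], [-1.22, 4.36], [0.22, 2.71], [-3.12, 3.12]. Speed limits (rad/s): [2.57, 2.57, 3.14, 3.14, 3.14, 3.14].

## Interface

Orientations are given as a 3x3 rotation matrix whose columns are the frame's x, y, z axes.
In Python, from cell import monitor, vision, workorder, models gives the robot as it stands.
- The arm moves only by the tool step_arm, never from a script. Its argument "plan" is a list of rows, each a list of 7 numbers: the shift along the tool's x, y, z scaled (see below), then the turn, a rotation vector about the tool's x, y, z scaled (see below), then the opening, from -1 (shut) to 1 (fully open). In form: [[x, y, z, wx, wy, wz, gripper], ...]. A call has 1 to 5 rows; each row is the pose to reach, as a shift and turn from the pose commanded when the call began, along the tool's axes at that moment, turning the shorter way round; what a row does not reach only later rows make up. The controller multiplies each number of a shift by 100 mm and each number of a turn by 180 degrees. A row lasts 1/12 s, in which the tool goes at most 41.7 mm and 7.16 degrees, less where a joint would pass 70% of its speed; a pose out of reach is approached as far as the arm can. A call with a number of a shift or a turn outside -1 to 1 is refused whole. A call with a gripper value outside its range is refused whole. The fingers move at their own pace and stop on an object; "force" is the grip in N (left out, the last holds). Time passes only in rows, so rows that repeat a pose let the fingers close. It gives the time, the measured TCP pose, the force, the opening and the grip force at its end, in the units of the state.
- monitor.get_obs(): the state, without advancing time (a new reading comes with each control period).
- vision.snapshot(name): name is "scene" or "top" or "wrist"; returns a dict with "pixels" (384x512x3 uint8, red, green, blue), "K" (3x3 intrinsics, pixels), "cam_to_world" (4x4, takes a point from camera to world coordinates). Camera axes: x right, y down, z forward; pixel columns grow to the right and rows downward; lengths in m; the calibration is good to about 2 mm. A picture is of the moment at which its call begins. There is no depth.
- workorder.close_job(): hands the job in; it is judged then, once.
Trained networks look in the newest picture that a camera, given by its name, has taken for a name from the list of things; names that differ only in an ending like _2 or _b are one class to them, and where a whole thing is asked for, a point or a joint stands for the part that bears it (a point fixed in the world has none). Each returns a list of dicts, best first, with "conf" (0 to 1); they miss things now and then, are a little off and sometimes report something else, mostly with a low value. They report only what shows in the picture. A call takes as long as a camera call.
- models.recognise(camera, target): "centre" ([x, y, z] in m, in world coordinates, good to about 4 mm: the middle of the surface that is visible of it).
- models.landmark_of(camera, target): "centre" ([x, y, z] in m, in world coordinates, good to about 4 mm: a listed point, or the origin of a listed thing).
The state is a dict: "time": time; "q": joint angles; "qvel": joint speeds; "tau": joint torques, N m; "tool_pos": TCP position; "orientation": TCP orientation; "wrist_force": force on the tool from outside, world axes, zero at the start; "wrist_torque": the same for the moment, N m; "width": finger opening in m; "finger_force": force on a finger pad.
Only numpy, scipy, OpenCV 4.12 (cv2) and the standard library are available. Lean on these libraries where they do the work, as an engineer would, in place of code of your own. Each camera call takes 0.05 s, during which the arm holds its last target. There are 200 camera calls.

## Working session

There is one attempt and no reset: what is moved stays moved. The work goes in short steps, Python scripts to look and compute and a tool call to move; the robot and the scene stay as the last step left them, time stands still between calls to the robot, and variables do not carry over. Pictures are saved under pics/ and viewed, at most 10 in all, crops included, and the job is handed in when it is done.

Besides the shell and the picture viewer there is one more tool, called after "Emit:" as name(argument=value, ...), one argument or row to a line, values as JSON. step_arm: Moves the arm, as the interface text tells. Its arguments: {"type":"object","properties":{"plan":{"type":"array"},"force":{"type":"number"}},"required":["plan"]}

```bash
ls; mkdir -p pics; cat > h.py <<'E'
import numpy as np, cv2
from cell import monitor, vision, workorder, models
E
python3 - <<'E'
from h import *
for c in ["scene","top"]:
    s=vision.snapshot(c); cv2.imwrite(f"pics/{c}0.png",cv2.resize(s["pixels"][:,:,::-1],(800,600)))
    print(c,s["K"][0],np.round(s["cam_to_world"],3).tolist())
    for n in ["straightedge","end_a","riser","plate","post_a","stop_nose","stop_fin","cover","bowl","screwdriver","battery","socket"]:
        print(n,[(round(d["conf"],2),np.round(d["centre"],3).tolist()) for d in models.landmark_of(c,n)[:3]])
print(monitor.get_obs())
E
```

```text
pics
scene [356.76010443   0.         257.4016392 ] [[0.816, 0.427, -0.39, 0.987], [0.578, -0.613, 0.539, -0.498], [-0.009, -0.665, -0.747, 0.817], [0.0, 0.0, 0.0, 1.0]]
straightedge [(0.78, [0.489, 0.43, 0.003])]
end_a [(0.89, [0.498, 0.3, 0.004]), (0.5, [0.704, -0.21, 0.006])]
riser [(0.96, [0.496, 0.523, -0.001]), (0.3, [0.664, -0.309, 0.013])]
plate [(0.77, [0.568, -0.225, 0.001])]
post_a [(0.71, [0.631, -0.126, 0.012]), (0.48, [0.667, -0.309, 0.012]), (0.22, [0.496, 0.524, 0.002])]
stop_nose [(0.96, [0.544, -0.227, 0.021])]
stop_fin [(0.89, [0.473, -0.233, 0.054])]
cover [(0.7, [0.721, 0.232, -0.001])]
bowl [(0.91, [0.724, 0.066, -0.0]), (0.44, [0.721, 0.233, 0.001])]
screwdriver [(0.6, [0.541, -0.465, 0.005])]
battery []
socket [(0.58, [0.703, -0.21, 0.007])]
top [443.04987368   0.         247.16407096] [[-0.029, -0.996, 0.081, 0.468], [-1.0, 0.029, 0.001, 0.05], [-0.004, -0.081, -0.997, 1.521], [0.0, 0.0, 0.0, 1.0]]
straightedge [(0.81, [0.486, 0.427, -0.002])]
end_a [(0.83, [0.497, 0.295, 0.005])]
riser [(0.63, [0.5, 0.519, 0.0]), (0.31, [0.493, 0.295, 0.007])]
plate [(0.93, 
[... 514 characters left out ...]
    1.34800940e+00, -2.02768399e-01]), 'qvel': array([ 0.00061717, -0.00131604, -0.00029886,  0.00181916,  0.00201006,
       -0.00244451]), 'tau': array([-5.56100804e-04, -4.45931983e+01, -2.90900230e+01,  5.90712307e-05,
        8.46372441e-04, -2.39082192e-05]), 'tool_pos': array([ 0.17760186, -0.52053771,  0.23130208]), 'orientation': array([[ 9.46452614e-01,  3.22842763e-01, -5.05882453e-06],
       [ 3.22842763e-01, -9.46452614e-01,  3.03905864e-05],
       [ 5.02344316e-06, -3.03964548e-05, -1.00000000e+00]]), 'wrist_force': array([-0.10554074,  0.54341576, -0.99493565]), 'wrist_torque': array([-0.00212769,  0.001657  ,  0.03749571]), 'finger_force': 0.0, 'width': 0.08543542341450173}
```

View pics/top0.png

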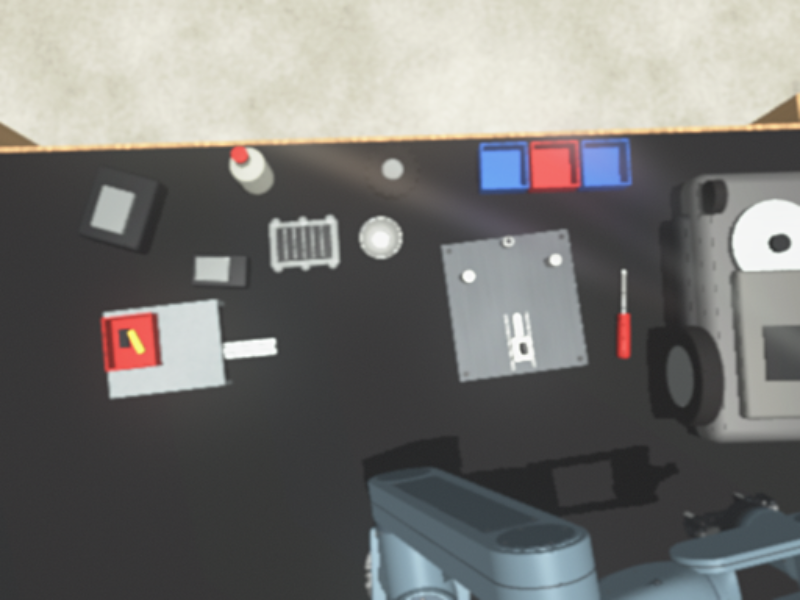

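View pics/scene0.png

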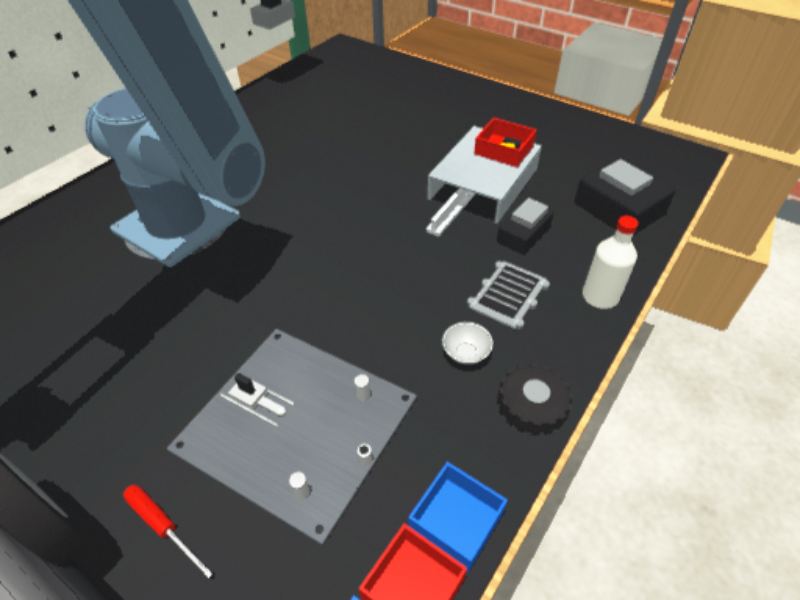

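Top view: the free end shows at (276,346) and the riser mouth at about x=222. Posts are at (468,276) and (555,260), the socket at (508,241), the fin at (521,348). The scene view agrees, and the route to the riser is clear.

```bash
cat >> h.py <<'E'
def R_of(a): # tool down, tool x at world angle a (deg)
    c,s=np.cos(np.radians(a)),np.sin(np.radians(a)); return np.array([[c,s,0],[s,-c,0],[0,0,-1.]])
def pose():
    o=monitor.get_obs(); R=o["orientation"]; return o["tool_pos"],np.degrees(np.arctan2(R[1,0],R[0,0])),o
def plan(*wps,start=None):
    """print, for each waypoint (x,y,z,a), calls: shift (units 0.1 m), wz turn (/180), rows needed"""
    p,a=(start if start else pose()[:2])
    p=np.array(p)
    for w in wps:
        q=np.array(w[:3]);b=w[3]
        n=1
        while np.abs((R_of(a).T@(q-p))/n).max()>.1 or np.linalg.norm(q-p)/n>.205 or abs(b-a)/n>35: n+=1
        dp,da=(q-p)/n,(b-a)/n
        for _ in range(n):
            s=R_of(a).T@dp/.1
            rows=max(np.linalg.norm(dp)/.0417,abs(da)/7.16)
            print(np.round(s,3).tolist(),"wz",round(-da/180,4),"rows %.1f"%rows)
            p=p+dp;a=a+da
def show(): 
    p,a,o=pose(); print("t",o["time"],"tcp",np.round(p,4),"a %.2f"%a,"F",np.round(o["wrist_force"],1),"w",round(o["width"],4),"ff",round(o["finger_force"],1))
def pix(s,P):
    T=np.linalg.inv(s["cam_to_world"]);c=T[:3,:3]@np.asarray(P)+T[:3,3];u=s["K"]@c;return u[:2]/u[2]
def ray(s,uv):
    d=s["cam_to_world"][:3,:3]@np.linalg.inv(s["K"])@np.array([uv[0],uv[1],1.]);return s["cam_to_world"][:3,3],d
def onplane(s,uv,z):
    o,d=ray(s,uv);return o+d*(z-o[2])/d[2]
def tri(obs): # [(s,uv),...]
    A=np.zeros((3,3));b=np.zeros(3)
    for s,uv in obs:
        o,d=ray(s,uv);d=d/np.linalg.norm(d);M=np.eye(3)-np.outer(d,d);A+=M;b+=M@o
    return np.linalg.solve(A,b)
E
python3 -c "
from h import *
plan((.49,.27,.22,94.4))"
```

```text
[0.787, -0.925, 0.016] wz -0.06 rows 2.9
[0.946, -0.761, 0.016] wz -0.06 rows 2.9
[1.072, -0.57, 0.016] wz -0.06 rows 2.9
[1.16, -0.359, 0.016] wz -0.06 rows 2.9
[1.207, -0.136, 0.016] wz -0.06 rows 2.9
[1.211, 0.093, 0.016] wz -0.06 rows 2.9
[1.172, 0.318, 0.016] wz -0.06 rows 2.9
```

```bash
sed -i 's/while .*/while np.linalg.norm(q-p)\/n>.0999 or abs(b-a)\/n>35: n+=1/' h.py
python3 -c "
from h import *
plan((.49,.27,.22,94.4))"
```

```text
[0.612, -0.719, 0.013] wz -0.0466 rows 2.3
[0.711, -0.622, 0.013] wz -0.0466 rows 2.3
[0.794, -0.512, 0.013] wz -0.0466 rows 2.3
[0.86, -0.39, 0.013] wz -0.0466 rows 2.3
[0.908, -0.261, 0.013] wz -0.0466 rows 2.3
[0.936, -0.125, 0.013] wz -0.0466 rows 2.3
[0.944, 0.013, 0.013] wz -0.0466 rows 2.3
[0.932, 0.151, 0.013] wz -0.0466 rows 2.3
[0.9, 0.285, 0.013] wz -0.0466 rows 2.3
```

Emit:
step_arm(
  plan=[
    [0.61, -0.72, 0.01, 0, 0, -0.0466, 1],
    [0.61, -0.72, 0.01, 0, 0, -0.0466, 1],
    [0.61, -0.72, 0.01, 0, 0, -0.0466, 1],
  ],
)

```text
time: 1.55
tool_pos: [0.2133, -0.4276, 0.2297]
orientation: [[0.888, 0.46, 0.001], [0.46, -0.888, 0.005], [0.003, -0.004, -1.0]]
wrist_force: [0.6, 0.8, 0.0]
width: 0.0851
finger_force: 0.0
```

Emit:
step_arm(
  plan=[
    [0.71, -0.62, 0.01, 0, 0, -0.0466, 1],
    [0.71, -0.62, 0.01, 0, 0, -0.0466, 1],
    [0.71, -0.62, 0.01, 0, 0, -0.0466, 1],
  ],
)

```text
time: 1.8
tool_pos: [0.2478, -0.34, 0.2291]
orientation: [[0.811, 0.585, 0.001], [0.585, -0.811, 0.003], [0.002, -0.002, -1.0]]
wrist_force: [0.5, 1.6, -1.1]
width: 0.0854
finger_force: 0.0
```

Emit:
step_arm(
  plan=[
    [0.79, -0.51, 0.01, 0, 0, -0.0466, 1],
    [0.79, -0.51, 0.01, 0, 0, -0.0466, 1],
    [0.79, -0.51, 0.01, 0, 0, -0.0466, 1],
  ],
)

```text
time: 2.05
tool_pos: [0.2821, -0.2531, 0.2282]
orientation: [[0.718, 0.697, 0.001], [0.697, -0.718, 0.002], [0.002, -0.001, -1.0]]
wrist_force: [-0.0, 1.2, -0.6]
width: 0.0856
finger_force: 0.0
```

Emit:
step_arm(
  plan=[
    [0.86, -0.39, 0.01, 0, 0, -0.0466, 1],
    [0.86, -0.39, 0.01, 0, 0, -0.0466, 1],
    [0.86, -0.39, 0.01, 0, 0, -0.0466, 1],
  ],
)

```text
time: 2.3
tool_pos: [0.3169, -0.1659, 0.2274]
orientation: [[0.608, 0.794, 0.001], [0.794, -0.608, 0.002], [0.002, -0.0, -1.0]]
wrist_force: [-0.6, 0.6, 0.3]
width: 0.0855
finger_force: 0.0
```

Emit:
step_arm(
  plan=[
    [0.91, -0.26, 0.01, 0, 0, -0.0466, 1],
    [0.91, -0.26, 0.01, 0, 0, -0.0466, 1],
    [0.91, -0.26, 0.01, 0, 0, -0.0466, 1],
  ],
)

```text
time: 2.55
tool_pos: [0.3522, -0.078, 0.2266]
orientation: [[0.485, 0.874, 0.001], [0.874, -0.485, 0.001], [0.002, 0.001, -1.0]]
wrist_force: [-0.2, -0.4, -0.6]
width: 0.085
finger_force: 0.0
```

Emit:
step_arm(
  plan=[
    [0.94, -0.12, 0.01, 0, 0, -0.0466, 1],
    [0.94, -0.12, 0.01, 0, 0, -0.0466, 1],
    [0.94, -0.12, 0.01, 0, 0, -0.0466, 1],
  ],
)

```text
time: 2.8
tool_pos: [0.3881, 0.0099, 0.2257]
orientation: [[0.352, 0.936, 0.002], [0.936, -0.352, 0.002], [0.002, 0.001, -1.0]]
wrist_force: [-0.8, -1.4, 0.4]
width: 0.0851
finger_force: 0.0
```

Emit:
step_arm(
  plan=[
    [0.94, 0.01, 0.01, 0, 0, -0.0466, 1],
    [0.94, 0.01, 0.01, 0, 0, -0.0466, 1],
    [0.94, 0.01, 0.01, 0, 0, -0.0466, 1],
  ],
)

```text
time: 3.05
tool_pos: [0.4228, 0.0976, 0.2246]
orientation: [[0.212, 0.977, 0.002], [0.977, -0.212, 0.002], [0.002, 0.002, -1.0]]
wrist_force: [-0.5, 0.3, 0.1]
width: 0.0848
finger_force: 0.0
```

Emit:
step_arm(
  plan=[
    [0.93, 0.15, 0.01, 0, 0, -0.0466, 1],
    [0.93, 0.15, 0.01, 0, 0, -0.0466, 1],
    [0.93, 0.15, 0.01, 0, 0, -0.0466, 1],
  ],
)

```text
time: 3.3
tool_pos: [0.4577, 0.1849, 0.2234]
orientation: [[0.068, 0.998, 0.002], [0.998, -0.068, 0.002], [0.002, 0.002, -1.0]]
wrist_force: [0.4, 0.5, -0.2]
width: 0.0854
finger_force: 0.0
```

Emit:
step_arm(
  plan=[
    [0.9, 0.28, 0.01, 0, 0, -0.0466, 1],
    [0.9, 0.28, 0.01, 0, 0, -0.0466, 1],
    [0.9, 0.28, 0.01, 0, 0, -0.0466, 1],
    [0.9, 0.28, 0.01, 0, 0, -0.0466, 1],
  ],
)

```text
time: 3.63
tool_pos: [0.4909, 0.2706, 0.2216]
orientation: [[-0.077, 0.997, -0.0], [0.997, 0.077, 0.0], [0.0, -0.0, -1.0]]
wrist_force: [-1.0, -0.2, -0.4]
width: 0.0854
finger_force: 0.0
```

```bash
sleep 1; python3 - <<'E'
from h import *
show()
s=vision.snapshot("wrist"); cv2.imwrite("pics/w1.png",s["pixels"][:,:,::-1]); np.savez("w1.npz",**s)
for n in ["straightedge","end_a","riser"]:
    print(n,[(round(d["conf"],2),np.round(d["centre"],3).tolist()) for d in models.landmark_of("wrist",n)[:3]])
E
```

```text
t 3.6333 tcp [0.4909 0.2706 0.2216] a 94.40 F [-1.  -0.2 -0.4] w 0.0854 ff 0.0
straightedge [(0.89, [0.486, 0.428, 0.005])]
end_a [(0.86, [0.493, 0.301, 0.004]), (0.37, [0.484, 0.43, 0.001])]
riser []
```

View pics/w1.png

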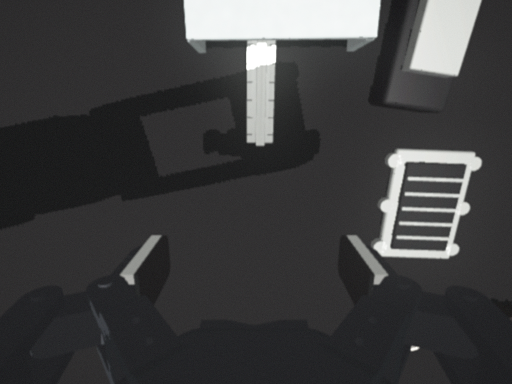

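Wrist view: the straightedge end is at (260,145), foot columns about 246 to 275, riser mouth at row 40, cover to the right. Gripper centre is about column 255.

```bash
python3 - <<'E'
from h import *
s=dict(np.load("w1.npz")); g=cv2.cvtColor(s["pixels"],cv2.COLOR_RGB2GRAY).astype(float)
for r in (75,95,115,135):
    d=np.diff(g[r,225:300]); l,e=225+d[:40].argmax()+.5,225+d.argmin()+.5
    print(r,l,e,g[r,244:280:2].astype(int).tolist(),onplane(s,(l,r),.01)[:2].round(4),onplane(s,(e,r),.01)[:2].round(4))
print("end",onplane(s,(259.5,145),.005).round(4), "mouth top",onplane(s,(260,38),.068).round(4))
top=vision.snapshot("top"); gt=top["pixels"].astype(int)
u=pix(top,(.495,.297,.04)); print("top px pred",u)
plan((.493,.23,.16,94.4),(.493,.285,.12,94.4))
E
```

```text
75 246.5 274.5 [59, 104, 204, 202, 208, 206, 191, 200, 202, 198, 202, 207, 205, 201, 204, 157, 62, 61] [0.4741 0.3768] [0.5064 0.3793]
95 246.5 273.5 [51, 95, 199, 200, 201, 200, 188, 197, 195, 197, 199, 199, 201, 199, 201, 118, 47, 52] [0.4756 0.3548] [0.5073 0.3573]
115 246.5 273.5 [45, 101, 191, 197, 199, 195, 191, 192, 191, 195, 188, 193, 196, 197, 186, 66, 43, 44] [0.4772 0.3321] [0.5095 0.3346]
135 246.5 272.5 [36, 88, 170, 167, 188, 187, 189, 191, 190, 192, 186, 189, 166, 165, 139, 41, 36, 38] [0.4789 0.3085] [0.5106 0.3109]
end [0.4959 0.2969 0.005 ] mouth top [0.4862 0.4042 0.068 ]
top px pred [174.46168804 221.57766603]
[-0.375, 0.006, 0.624] wz -0.001 rows 1.7
[0.548, 0.042, 0.4] wz -0.0 rows 1.6
```

Emit:
step_arm(
  plan=[
    [0.1, 0.03, 0.8, 0, 0, 0.002, 1],
    [0.1, 0.03, 0.8, 0, 0, 0.002, 1],
    [0.1, 0.03, 0.8, 0, 0, 0.002, 1],
    [0.1, 0.03, 0.8, 0, 0, 0.002, 1],
  ],
)

```text
time: 4.22
tool_pos: [0.4906, 0.2776, 0.1412]
orientation: [[-0.068, 0.998, -0.005], [0.998, 0.068, -0.002], [-0.001, -0.005, -1.0]]
wrist_force: [-0.1, -0.5, 1.4]
width: 0.0859
finger_force: 0.0
```

```bash
python3 - <<'E'
from h import *
show()
s=vision.snapshot("wrist"); cv2.imwrite("pics/w2.png",s["pixels"][:,:,::-1]); np.savez("w2.npz",**s)
s1=dict(np.load("w1.npz"))
for P in [(.4959,.2969,.0),(.4959,.2969,.04)]: print(pix(s1,P),pix(s,P))
print([(round(d["conf"],2),np.round(d["centre"],3).tolist()) for d in models.landmark_of("wrist","end_a")[:3]])
plan((.494,.322,.06,94),(.494,.322,.015,94))
E
```

```text
t 4.2167 tcp [0.4906 0.2776 0.1412] a 93.91 F [-0.1 -0.5  1.4] w 0.0859 ff 0.0
[259.40425827 144.50177628] [261.36293201 161.33255599]
[260.1058265  148.96233051] [262.35841998 169.83456436]
[(0.6, [0.495, 0.3, -0.0])]
[0.431, 0.037, 0.845] wz -0.0004 rows 2.3
[0.0, 0.0, 0.45] wz -0.0 rows 1.1
```

View pics/w2.png

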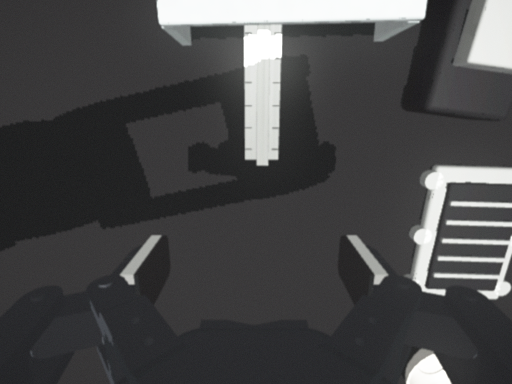

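Wrist view 2: foot end at row 160, rib end at row 165, centre column 262. That puts end_a at y≈0.300 and the rib top about 40 mm up. Going down to grasp.

Emit:
step_arm(
  plan=[
    [0.46, 0.03, 0.84, 0, 0, -0.0005, 1],
    [0.46, 0.03, 0.84, 0, 0, -0.0005, 1],
    [0.46, 0.03, 0.84, 0, 0, -0.0005, 1],
    [0.46, 0.03, 0.84, 0, 0, -0.0005, 1],
  ],
)

```text
time: 4.65
tool_pos: [0.4909, 0.3256, 0.0574]
orientation: [[-0.072, 0.997, -0.003], [0.997, 0.072, -0.001], [-0.001, -0.003, -1.0]]
wrist_force: [0.2, -0.8, -0.6]
width: 0.0853
finger_force: 0.0
```

Emit:
step_arm(
  plan=[
    [0, 0, 0.43, 0, 0, 0, 1],
    [0, 0, 0.43, 0, 0, 0, 1],
    [0, 0, 0.43, 0, 0, 0, 1],
  ],
)

```text
time: 4.9
tool_pos: [0.492, 0.3244, 0.0163]
orientation: [[-0.071, 0.998, -0.001], [0.998, 0.071, -0.001], [-0.001, -0.001, -1.0]]
wrist_force: [-0.5, 0.9, 0.3]
width: 0.0854
finger_force: 0.0
```

Emit:
step_arm(
  plan=[
    [0, 0, 0, 0, 0, 0, -1],
    [0, 0, 0, 0, 0, 0, -1],
    [0, 0, 0, 0, 0, 0, -1],
    [0, 0, 0, 0, 0, 0, -1],
    [0, 0, 0, 0, 0, 0, -1],
  ],
  force=40,
)

```text
time: 5.32
tool_pos: [0.4926, 0.3254, 0.0166]
orientation: [[-0.071, 0.997, 0.002], [0.997, 0.071, 0.001], [0.001, 0.002, -1.0]]
wrist_force: [0.5, 0.2, 0.3]
width: 0.0252
finger_force: 0.0
```

Emit:
step_arm(
  plan=[
    [0, 0, 0, 0, 0, 0, -1],
    [0, 0, 0, 0, 0, 0, -1],
    [0, 0, 0, 0, 0, 0, -1],
    [0, 0, 0, 0, 0, 0, -1],
    [0, 0, 0, 0, 0, 0, -1],
  ],
)

```text
time: 5.73
tool_pos: [0.4926, 0.3254, 0.0161]
orientation: [[-0.071, 0.997, 0.001], [0.997, 0.071, 0.0], [0.0, 0.002, -1.0]]
wrist_force: [-0.1, -0.5, 6.1]
width: 0.0094
finger_force: 40.1
```

```bash
python3 - <<'E'
from h import *
show(); p,a,o=pose()
d=np.array([-.067,.998,0]); q=p-.2*d; plan((*q,a))
E
```

```text
t 5.7333 tcp [0.4926 0.3254 0.0161] a 94.07 F [-0.1 -0.5  6.1] w 0.0094 ff 40.1
[-0.667, -0.003, 0.0] wz -0.0 rows 1.6
[-0.667, -0.003, 0.0] wz -0.0 rows 1.6
[-0.667, -0.003, 0.0] wz -0.0 rows 1.6
```

Emit:
step_arm(
  plan=[
    [-0.1, 0, -0.01, 0, 0, 0, -1],
    [-0.25, 0, -0.01, 0, 0, 0, -1],
    [-0.42, 0, -0.01, 0, 0, 0, -1],
    [-0.58, 0, -0.01, 0, 0, 0, -1],
    [-0.7, 0, -0.01, 0, 0, 0, -1],
  ],
)

```text
time: 6.15
tool_pos: [0.4966, 0.2542, 0.0161]
orientation: [[-0.071, 0.998, -0.001], [0.998, 0.071, 0.0], [0.0, -0.001, -1.0]]
wrist_force: [0.2, 1.8, 0.4]
width: 0.0092
finger_force: 39.2
```

Emit:
step_arm(
  plan=[
    [-0.15, 0, 0, 0, 0, 0, -1],
    [-0.32, 0, 0, 0, 0, 0, -1],
    [-0.5, 0, 0, 0, 0, 0, -1],
    [-0.65, 0, 0, 0, 0, 0, -1],
    [-0.75, 0, 0, 0, 0, 0, -1],
  ],
)

```text
time: 6.57
tool_pos: [0.5019, 0.1791, 0.0161]
orientation: [[-0.07, 0.998, -0.001], [0.998, 0.07, -0.0], [0.0, -0.001, -1.0]]
wrist_force: [0.0, 3.4, 0.1]
width: 0.0092
finger_force: 39.2
```

Emit:
step_arm(
  plan=[
    [-0.15, 0, 0, 0, 0, 0, -1],
    [-0.32, 0, 0, 0, 0, 0, -1],
    [-0.5, 0, 0, 0, 0, 0, -1],
    [-0.65, 0, 0, 0, 0, 0, -1],
    [-0.7, 0, 0, 0, 0, 0, -1],
  ],
)

```text
time: 6.98
tool_pos: [0.5069, 0.109, 0.0161]
orientation: [[-0.069, 0.998, -0.001], [0.998, 0.069, -0.0], [-0.0, -0.001, -1.0]]
wrist_force: [0.2, 1.2, -0.8]
width: 0.0095
finger_force: 39.1
```

```bash
python3 - <<'E'
from h import *
show()
s=vision.snapshot("scene"); cv2.imwrite("pics/s2.png",s["pixels"][:,:,::-1])
for n in ["end_a","end_b","rib_middle","straightedge","riser"]:
    print(n,[(round(d["conf"],2),np.round(d["centre"],3).tolist()) for d in models.landmark_of("scene",n)[:2]])
E
```

```text
t 6.9833 tcp [0.5069 0.109  0.0161] a 93.98 F [ 0.2  1.2 -0.8] w 0.0095 ff 39.1
end_a [(0.92, [0.507, 0.086, 0.002]), (0.67, [0.493, 0.341, 0.003])]
end_b [(0.92, [0.507, 0.086, 0.002]), (0.67, [0.493, 0.341, 0.003])]
rib_middle [(0.69, [0.499, 0.213, 0.034]), (0.25, [0.503, 0.212, -0.001])]
straightedge [(0.89, [0.5, 0.215, -0.001])]
riser [(0.62, [0.496, 0.525, 0.001]), (0.57, [0.492, 0.339, 0.003])]
```

View pics/s2.png

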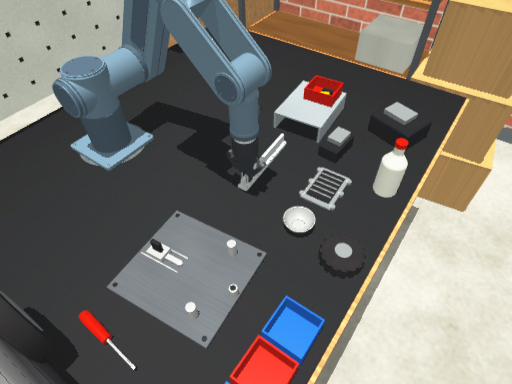

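The straightedge lies flat in the open, with its far end at (283,137) clear of the riser mouth at (300,130). Releasing it and moving to the middle.

Emit:
step_arm(
  plan=[
    [0, 0, 0.01, 0, 0, 0, -0.2],
    [0, 0, 0.01, 0, 0, 0, 0.2],
    [0, 0, 0, 0, 0, 0, 0.6],
    [0, 0, 0, 0, 0, 0, 1],
    [0, 0, 0, 0, 0, 0, 1],
  ],
)

```text
time: 7.7
tool_pos: [0.5073, 0.111, 0.0165]
orientation: [[-0.071, 0.997, 0.0], [0.997, 0.071, 0.0], [0.0, 0.0, -1.0]]
wrist_force: [0.3, -0.0, -0.4]
width: 0.0693
finger_force: 0.0
```

Emit:
step_arm(
  plan=[
    [0, 0, -0.3, 0, 0, 0, 1],
    [0, 0, -0.6, 0, 0, 0, 1],
    [0, 0, -0.8, 0, 0, 0, 1],
    [0, 0, -0.9, 0, 0, 0, 1],
  ],
)

```text
time: 8.03
tool_pos: [0.5088, 0.1109, 0.1092]
orientation: [[-0.071, 0.997, 0.005], [0.997, 0.071, 0.0], [-0.0, 0.005, -1.0]]
wrist_force: [-0.1, -0.2, -0.8]
width: 0.0852
finger_force: 0.0
```

```bash
python3 - <<'E'
from h import *
show()
s=vision.snapshot("wrist"); cv2.imwrite("pics/w3.png",s["pixels"][:,:,::-1]); np.savez("w3.npz",**s)
for n in ["end_a","rib_middle","straightedge"]:
    print(n,[(round(d["conf"],2),np.round(d["centre"],3).tolist()) for d in models.landmark_of("wrist",n)[:2]])
t=vision.snapshot("top"); 
for n in ["end_a","rib_middle","straightedge"]:
    print(n,[(round(d["conf"],2),np.round(d["centre"],3).tolist()) for d in models.landmark_of("top",n)[:2]])
g=cv2.cvtColor(s["pixels"],cv2.COLOR_RGB2GRAY).astype(float)
for r in range(20,180,25):
    d=np.diff(g[r,200:330]); print(r,200+d.argmax(),200+d.argmin())
plan((.4998,.213,.1,94),(.4998,.213,.016,94))
E
```

```text
t 8.0333 tcp [0.5088 0.1109 0.1092] a 94.07 F [-0.1 -0.2 -0.8] w 0.0852 ff 0.0
end_a [(0.9, [0.507, 0.085, 0.004])]
rib_middle [(0.73, [0.5, 0.215, 0.029])]
straightedge [(0.77, [0.495, 0.218, 0.003])]
end_a [(0.89, [0.493, 0.349, 0.005])]
rib_middle [(0.69, [0.498, 0.218, 0.033])]
straightedge [(0.54, [0.494, 0.217, -0.001])]
20 228 273
45 229 272
70 230 271
95 231 271
120 231 270
145 231 270
170 232 269
[0.512, 0.004, 0.024] wz 0.0002 rows 1.2
[0.512, 0.004, 0.024] wz 0.0002 rows 1.2
[0.0, 0.0, 0.84] wz -0.0 rows 2.0
```

Emit:
step_arm(
  plan=[
    [0.35, 0, 0, 0, 0, 0, 1],
    [0.7, 0, 0.1, 0, 0, 0, 1],
    [0.99, 0.0, 0.1, 0, 0, 0, 1],
    [0.99, 0.0, 0.1, 0, 0, 0, 1],
  ],
)

```text
time: 8.77
tool_pos: [0.4986, 0.2135, 0.0949]
orientation: [[-0.074, 0.997, -0.003], [0.997, 0.074, 0.001], [0.002, -0.002, -1.0]]
wrist_force: [-0.4, -0.5, 0.2]
width: 0.0855
finger_force: 0.0
```

Emit:
step_arm(
  plan=[
    [0.05, -0.02, 0.4, 0, 0, 0, 1],
    [0.05, -0.02, 0.7, 0, 0, 0, 1],
    [0.05, -0.02, 0.84, 0, 0, 0, 1],
    [0.05, -0.02, 0.84, 0, 0, 0, 1],
  ],
)

```text
time: 9.1
tool_pos: [0.4943, 0.2134, 0.0081]
orientation: [[-0.071, 0.997, -0.008], [0.997, 0.071, -0.002], [-0.001, -0.009, -1.0]]
wrist_force: [-0.3, -0.3, -0.8]
width: 0.0859
finger_force: 0.0
```

Emit:
step_arm(
  plan=[
    [0, 0, 0, 0, 0, 0, -1],
    [0, 0, 0, 0, 0, 0, -1],
    [0, 0, 0, 0, 0, 0, -1],
    [0, 0, 0, 0, 0, 0, -1],
    [0, 0, 0, 0, 0, 0, -1],
  ],
  force=60,
)

```text
time: 9.52
tool_pos: [0.4987, 0.2144, 0.0135]
orientation: [[-0.071, 0.997, 0.002], [0.997, 0.071, 0.0], [0.0, 0.002, -1.0]]
wrist_force: [-0.5, -0.2, 0.2]
width: 0.0256
finger_force: 0.0
```

Emit:
step_arm(
  plan=[
    [0, 0, 0, 0, 0, 0, -1],
    [0, 0, 0, 0, 0, 0, -1],
    [0, 0, 0, 0, 0, 0, -1],
    [0, 0, 0, 0, 0, 0, -1],
    [0, 0, 0, 0, 0, 0, -1],
  ],
)

```text
time: 9.93
tool_pos: [0.4988, 0.2144, 0.0133]
orientation: [[-0.071, 0.997, 0.002], [0.997, 0.071, 0.0], [0.0, 0.002, -1.0]]
wrist_force: [0.3, -0.4, 5.6]
width: 0.0094
finger_force: 59.7
```

Emit:
step_arm(
  plan=[
    [0, 0, -0.2, 0, 0, 0, -1],
    [0, 0, -0.4, 0, 0, 0, -1],
    [0, 0, -0.7, 0, 0, 0, -1],
    [0, 0, -0.95, 0, 0, 0, -1],
    [0, 0, -0.95, 0, 0, 0, -1],
  ],
)

```text
time: 10.35
tool_pos: [0.5004, 0.215, 0.1118]
orientation: [[-0.071, 0.997, 0.007], [0.997, 0.071, 0.002], [0.001, 0.008, -1.0]]
wrist_force: [2.6, 0.3, -3.2]
width: 0.0088
finger_force: 59.4
```

Emit:
step_arm(
  plan=[
    [0, 0, -0.2, 0, 0, 0, -1],
    [0, 0, -0.5, 0, 0, 0, -1],
    [0, 0, -0.8, 0, 0, 0, -1],
    [0, 0, -0.9, 0, 0, 0, -1],
    [0, 0, -0.9, 0, 0, 0, -1],
  ],
)

```text
time: 10.77
tool_pos: [0.499, 0.2146, 0.1989]
orientation: [[-0.071, 0.997, 0.004], [0.997, 0.071, 0.001], [0.001, 0.004, -1.0]]
wrist_force: [0.8, 1.2, -3.4]
width: 0.0089
finger_force: 59.5
```

```bash
python3 - <<'E'
from h import *
show()
t=vision.snapshot("scene"); cv2.imwrite("pics/s3.png",t["pixels"][:,:,::-1])
for n in ["end_a","rib_middle"]:
    print(n,[(round(d["conf"],2),np.round(d["centre"],3).tolist()) for d in models.landmark_of("scene",n)[:2]])
plan((.48,-.08,.20,94),(.50,-.22,.23,98.4))
E
```

```text
t 10.7667 tcp [0.499  0.2146 0.1989] a 94.06 F [ 0.8  1.2 -3.4] w 0.0089 ff 59.5
end_a [(0.97, [0.51, 0.088, 0.19]), (0.61, [0.49, 0.345, 0.188])]
rib_middle [(0.66, [0.497, 0.218, 0.218])]
[-0.974, -0.124, -0.018] wz 0.0001 rows 2.4
[-0.974, -0.123, -0.018] wz 0.0001 rows 2.4
[-0.974, -0.123, -0.018] wz 0.0001 rows 2.4
[-0.705, 0.051, -0.15] wz -0.0122 rows 1.7
[-0.707, 0.024, -0.15] wz -0.0122 rows 1.7
```

Emit:
step_arm(
  plan=[
    [-0.35, -0.04, -0.02, 0, 0, 0, -1],
    [-0.7, -0.08, -0.02, 0, 0, 0, -1],
    [-0.97, -0.12, -0.02, 0, 0, 0, -1],
    [-0.97, -0.12, -0.02, 0, 0, 0, -1],
  ],
)

```text
time: 11.25
tool_pos: [0.491, 0.1125, 0.1966]
orientation: [[-0.068, 0.998, -0.005], [0.998, 0.068, -0.003], [-0.002, -0.005, -1.0]]
wrist_force: [0.2, -1.0, -3.6]
width: 0.0088
finger_force: 59.3
```

Emit:
step_arm(
  plan=[
    [-0.35, -0.04, -0.02, 0, 0, 0, -1],
    [-0.7, -0.08, -0.02, 0, 0, 0, -1],
    [-0.97, -0.12, -0.02, 0, 0, 0, -1],
    [-0.97, -0.12, -0.02, 0, 0, 0, -1],
  ],
)

```text
time: 11.58
tool_pos: [0.4865, 0.0151, 0.1991]
orientation: [[-0.067, 0.998, -0.004], [0.998, 0.067, -0.002], [-0.002, -0.004, -1.0]]
wrist_force: [0.1, -1.1, -2.7]
width: 0.009
finger_force: 59.3
```

Emit:
step_arm(
  plan=[
    [-0.35, -0.04, -0.02, 0, 0, 0, -1],
    [-0.7, -0.08, -0.02, 0, 0, 0, -1],
    [-0.97, -0.12, -0.02, 0, 0, 0, -1],
    [-0.97, -0.12, -0.02, 0, 0, 0, -1],
  ],
)

```text
time: 11.92
tool_pos: [0.4818, -0.0823, 0.2014]
orientation: [[-0.067, 0.998, -0.003], [0.998, 0.067, -0.001], [-0.001, -0.003, -1.0]]
wrist_force: [1.3, 0.4, -4.0]
width: 0.009
finger_force: 59.3
```

Emit:
step_arm(
  plan=[
    [-0.35, 0, -0.1, 0, 0, 0, -1],
    [-0.7, 0, -0.2, 0, 0, 0, -1],
    [-0.97, 0, -0.2, 0, 0, 0, -1],
    [-0.97, 0, -0.2, 0, 0, 0, -1],
  ],
)

```text
time: 12.25
tool_pos: [0.4899, -0.1794, 0.222]
orientation: [[-0.067, 0.998, -0.001], [0.998, 0.067, -0.002], [-0.002, -0.001, -1.0]]
wrist_force: [0.2, 0.1, -3.1]
width: 0.0095
finger_force: 59.3
```

Emit:
step_arm(
  plan=[
    [-0.35, 0, 0, 0, 0, 0, -1],
    [-0.7, 0, 0, 0, 0, -0.0244, -1],
    [-0.97, 0, 0, 0, 0, -0.0244, -1],
    [-0.97, 0, 0, 0, 0, -0.0244, -1],
    [-0.97, 0, 0, 0, 0, -0.0244, -1],
  ],
)

```text
time: 12.67
tool_pos: [0.4957, -0.2718, 0.2209]
orientation: [[-0.145, 0.989, -0.003], [0.989, 0.145, 0.003], [0.004, -0.002, -1.0]]
wrist_force: [-0.1, 1.2, -4.6]
width: 0.0091
finger_force: 59.3
```

```bash
python3 - <<'E'
from h import *
show()
s=vision.snapshot("wrist"); cv2.imwrite("pics/w4.png",s["pixels"][:,:,::-1]); np.savez("w4.npz",**s)
for n in ["post_a","post_b","stop_nose","stop_fin","plate","socket","end_a"]:
    print(n,[(round(d["conf"],2),np.round(d["centre"],3).tolist()) for d in models.landmark_of("wrist",n)[:3]])
E
```

```text
t 12.6667 tcp [ 0.4957 -0.2718  0.2209] a 98.32 F [-0.1  1.2 -4.6] w 0.0091 ff 59.3
post_a [(0.75, [0.633, -0.119, 0.01]), (0.71, [0.657, -0.311, 0.01])]
post_b [(0.75, [0.633, -0.119, 0.01]), (0.71, [0.657, -0.311, 0.01])]
stop_nose [(0.53, [0.544, -0.234, 0.015])]
stop_fin []
plate [(0.91, [0.571, -0.225, 0.004])]
socket [(0.87, [0.71, -0.213, 0.01]), (0.68, [0.572, -0.226, 0.004])]
end_a []
```

View pics/w4.png

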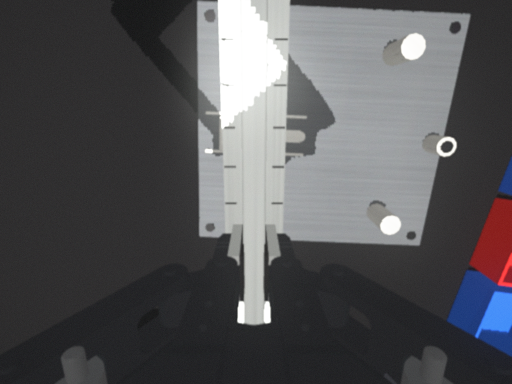

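Wrist view 4: post tops at (413,46) and (390,225), the socket at (446,146), the nose at (303,136). The held straightedge passes down the middle of the picture.

```bash
python3 - <<'E'
from h import *
s=dict(np.load("w4.npz"))
a=onplane(s,(413,46),.057);b=onplane(s,(390,225),.057)
d=(a-b)/np.linalg.norm(a-b);print(a,b,np.linalg.norm(a-b),"line angle",np.degrees(np.arctan2(d[1],d[0])))
a2=onplane(s,(393,57),.012);b2=onplane(s,(374,212),.012);print("feet",a2,b2)
for uv in [(210,15),(455,27),(411,236),(210,227)]: print(onplane(s,uv,.012))
print("nose",onplane(s,(299,136),.021))
E
```

```text
[ 0.63005661 -0.1213536   0.057     ] [ 0.65943612 -0.30719392  0.057     ] 0.18814829011206113 line angle 98.98354588810066
feet [ 0.63236626 -0.12377597  0.012     ] [ 0.65936133 -0.30802888  0.012     ]
[ 0.42344266 -0.11182897  0.012     ]
[ 0.69139301 -0.08448316  0.012     ]
[ 0.71720774 -0.33407019  0.012     ]
[ 0.44939357 -0.36042905  0.012     ]
nose [ 0.54243013 -0.22519355  0.021     ]
```

```bash
python3 - <<'E'
from h import *
show();plan((.5976,-.2219,.19,99),(.5976,-.2219,.1,99),(.5976,-.2219,.036,99))
E
```

```text
t 13.0667 tcp [ 0.4964 -0.2711  0.2235] a 98.51 F [ 0.1 -0.3 -3.2] w 0.0089 ff 59.3
[0.168, 0.537, 0.167] wz -0.0014 rows 1.4
[0.166, 0.538, 0.167] wz -0.0014 rows 1.4
[0.0, 0.0, 0.9] wz -0.0 rows 2.2
[0.0, 0.0, 0.64] wz -0.0 rows 1.5
```

Emit:
step_arm(
  plan=[
    [0.1, 0.35, 0.1, 0, 0, -0.003, -1],
    [0.2, 0.7, 0.2, 0, 0, -0.003, -1],
    [0.33, 0.99, 0.34, 0, 0, -0.003, -1],
    [0.33, 0.99, 0.34, 0, 0, -0.003, -1],
  ],
)

```text
time: 13.4
tool_pos: [0.5925, -0.2203, 0.1862]
orientation: [[-0.16, 0.987, -0.0], [0.987, 0.16, 0.004], [0.004, 0.0, -1.0]]
wrist_force: [-1.0, -0.3, -3.8]
width: 0.0089
finger_force: 60.1
```

Emit:
step_arm(
  plan=[
    [0.0, 0.09, 0.3, 0, 0, 0, -1],
    [0, 0.09, 0.6, 0, 0, 0, -1],
    [0, 0.09, 0.9, 0, 0, 0, -1],
    [0, 0.09, 0.9, 0, 0, 0, -1],
    [0, 0.09, 0.9, 0, 0, 0, -1],
  ],
)

```text
time: 13.82
tool_pos: [0.5969, -0.2223, 0.0978]
orientation: [[-0.157, 0.988, -0.004], [0.988, 0.157, 0.002], [0.003, -0.004, -1.0]]
wrist_force: [0.3, -0.2, -2.6]
width: 0.0092
finger_force: 60.1
```

```bash
python3 - <<'E'
from h import *
show();plan((.5976,-.2219,.036,99))
s=vision.snapshot("scene")
for n in ["end_a","end_b","rib_middle","post_a","stop_nose"]:
    print(n,[(round(d["conf"],2),np.round(d["centre"],3).tolist()) for d in models.landmark_of("scene",n)[:2]])
E
```

```text
t 13.8167 tcp [ 0.5969 -0.2223  0.0978] a 99.01 F [ 0.3 -0.2 -2.6] w 0.0092 ff 60.1
[0.003, 0.008, 0.618] wz 0.0001 rows 1.5
end_a [(0.92, [0.576, -0.094, 0.09]), (0.46, [0.475, -0.235, 0.054])]
end_b [(0.92, [0.576, -0.094, 0.09]), (0.46, [0.475, -0.235, 0.054])]
rib_middle [(0.64, [0.599, -0.22, 0.116])]
post_a [(0.56, [0.63, -0.125, 0.01]), (0.43, [0.664, -0.31, 0.013])]
stop_nose [(0.65, [0.542, -0.228, 0.019])]
```

Now lower to just above the plate, then creep down.

Emit:
step_arm(
  plan=[
    [0, 0.0, 0.2, 0, 0, 0, -1],
    [0, 0, 0.45, 0, 0, 0, -1],
    [0, 0, 0.62, 0, 0, 0, -1],
    [0, 0, 0.66, 0, 0, 0, -1],
    [0, 0, 0.66, 0, 0, 0, -1],
  ],
)

```text
time: 14.53
tool_pos: [0.5975, -0.2231, 0.0327]
orientation: [[-0.156, 0.988, -0.002], [0.988, 0.156, 0.001], [0.001, -0.002, -1.0]]
wrist_force: [-0.1, -1.1, -3.3]
width: 0.0091
finger_force: 60.1
```

Emit:
step_arm(
  plan=[
    [0, 0, 0.01, 0, 0, 0, -1],
    [0, 0, 0.02, 0, 0, 0, -1],
    [0, 0, 0.03, 0, 0, 0, -1],
    [0, 0, 0.03, 0, 0, 0, -1],
  ],
)

```text
time: 14.87
tool_pos: [0.5988, -0.2237, 0.0313]
orientation: [[-0.156, 0.988, 0.002], [0.988, 0.156, -0.001], [-0.001, 0.001, -1.0]]
wrist_force: [0.4, -0.2, -3.2]
width: 0.0087
finger_force: 60.1
```

Emit:
step_arm(
  plan=[
    [0, 0, 0.01, 0, 0, 0, -1],
    [0, 0, 0.02, 0, 0, 0, -1],
    [0, 0, 0.02, 0, 0, 0, -1],
  ],
)

```text
time: 15.12
tool_pos: [0.5981, -0.2233, 0.0283]
orientation: [[-0.156, 0.988, -0.0], [0.988, 0.156, 0.0], [0.0, -0.0, -1.0]]
wrist_force: [-0.2, 0.1, -2.8]
width: 0.0091
finger_force: 60.1
```

Emit:
step_arm(
  plan=[
    [0, 0, 0.01, 0, 0, 0, -1],
    [0, 0, 0.01, 0, 0, 0, -1],
    [0, 0, 0.01, 0, 0, 0, -1],
  ],
)

```text
time: 15.37
tool_pos: [0.5981, -0.2233, 0.0272]
orientation: [[-0.156, 0.988, -0.0], [0.988, 0.156, 0.0], [0.0, -0.0, -1.0]]
wrist_force: [0.1, -0.1, -3.3]
width: 0.0089
finger_force: 60.1
```

Emit:
step_arm(
  plan=[
    [0, 0, 0.01, 0, 0, 0, -1],
    [0, 0, 0.01, 0, 0, 0, -1],
    [0, 0, 0.01, 0, 0, 0, -1],
  ],
)

```text
time: 15.62
tool_pos: [0.5981, -0.2233, 0.0262]
orientation: [[-0.156, 0.988, -0.0], [0.988, 0.156, 0.0], [0.0, -0.0, -1.0]]
wrist_force: [-0.5, 0.4, -3.4]
width: 0.0088
finger_force: 60.1
```

Emit:
step_arm(
  plan=[
    [0, 0, 0.005, 0, 0, 0, -1],
    [0, 0, 0.005, 0, 0, 0, -1],
    [0, 0, 0.005, 0, 0, 0, -1],
  ],
)

```text
time: 15.87
tool_pos: [0.5982, -0.2234, 0.0258]
orientation: [[-0.156, 0.988, -0.0], [0.988, 0.156, 0.0], [0.0, 0.0, -1.0]]
wrist_force: [0.7, 0.4, -3.3]
width: 0.0087
finger_force: 60.1
```

Emit:
step_arm(
  plan=[
    [0, 0, 0.005, 0, 0, 0, -1],
    [0, 0, 0.005, 0, 0, 0, -1],
    [0, 0, 0.005, 0, 0, 0, -1],
  ],
)

```text
time: 16.12
tool_pos: [0.5982, -0.2234, 0.0254]
orientation: [[-0.156, 0.988, 0.0], [0.988, 0.156, -0.0], [-0.0, 0.0, -1.0]]
wrist_force: [-0.6, -0.4, -3.5]
width: 0.0093
finger_force: 60.4
```

Emit:
step_arm(
  plan=[
    [0, 0, 0.005, 0, 0, 0, -1],
    [0, 0, 0.005, 0, 0, 0, -1],
    [0, 0, 0.005, 0, 0, 0, -1],
  ],
)

```text
time: 16.37
tool_pos: [0.5983, -0.2235, 0.0254]
orientation: [[-0.156, 0.988, 0.0], [0.988, 0.156, -0.0], [-0.0, 0.0, -1.0]]
wrist_force: [-1.5, 1.0, 2.3]
width: 0.0089
finger_force: 61.1
```

Contact at Fz +2.3 N, so it lies flat. Sliding towards the posts along tool +y.

Emit:
step_arm(
  plan=[
    [0, 0.03, 0, 0, 0, 0, -1],
    [0, 0.06, 0, 0, 0, 0, -1],
    [0, 0.09, 0, 0, 0, 0, -1],
    [0, 0.12, 0, 0, 0, 0, -1],
    [0, 0.14, 0, 0, 0, 0, -1],
  ],
  force=25,
)

```text
time: 16.78
tool_pos: [0.6123, -0.2216, 0.0253]
orientation: [[-0.156, 0.988, -0.0], [0.988, 0.156, -0.001], [-0.001, -0.0, -1.0]]
wrist_force: [-6.0, -0.8, 6.4]
width: 0.0089
finger_force: 61.6
```

Emit:
step_arm(
  plan=[
    [0, 0.01, 0, 0, 0, 0, -1],
    [0, 0.015, 0, 0, 0, 0, -1],
    [0, 0.015, 0, 0, 0, 0, -1],
  ],
)

```text
time: 17.03
tool_pos: [0.6137, -0.2214, 0.0254]
orientation: [[-0.156, 0.988, 0.0], [0.988, 0.156, -0.001], [-0.001, -0.0, -1.0]]
wrist_force: [-6.0, -1.0, 5.7]
width: 0.0087
finger_force: 61.6
```

Emit:
step_arm(
  plan=[
    [0, 0.01, 0, 0, 0, 0, -1],
    [0, 0.01, 0, 0, 0, 0, -1],
    [0, 0.01, 0, 0, 0, 0, -1],
  ],
)

```text
time: 17.28
tool_pos: [0.6147, -0.2212, 0.0254]
orientation: [[-0.156, 0.988, 0.0], [0.988, 0.156, -0.001], [-0.001, -0.0, -1.0]]
wrist_force: [-4.7, -0.2, 5.6]
width: 0.0092
finger_force: 61.6
```

Emit:
step_arm(
  plan=[
    [0, 0.01, 0, 0, 0, 0, -1],
    [0, 0.01, 0, 0, 0, 0, -1],
    [0, 0.01, 0, 0, 0, 0, -1],
  ],
)

```text
time: 17.53
tool_pos: [0.6156, -0.2211, 0.0254]
orientation: [[-0.156, 0.988, 0.0], [0.988, 0.156, -0.001], [-0.001, -0.0, -1.0]]
wrist_force: [-4.3, -0.1, 5.5]
width: 0.0088
finger_force: 61.6
```

Emit:
step_arm(
  plan=[
    [0, 0.01, 0, 0, 0, 0, -1],
    [0, 0.01, 0, 0, 0, 0, -1],
    [0, 0.01, 0, 0, 0, 0, -1],
  ],
)

```text
time: 17.78
tool_pos: [0.6166, -0.2209, 0.0253]
orientation: [[-0.156, 0.988, -0.0], [0.988, 0.156, -0.001], [-0.001, -0.0, -1.0]]
wrist_force: [-4.8, -0.6, 5.8]
width: 0.0089
finger_force: 61.6
```

```bash
python3 - <<'E'
from h import *
show();print(monitor.get_obs()["wrist_torque"])
s=vision.snapshot("wrist"); np.savez("w5.npz",**s)
c=cv2.resize(s["pixels"][0:384,130:512,::-1],None,fx=1.55,fy=1.55); cv2.imwrite("pics/w5.png",c)
E
```

```text
t 17.7833 tcp [ 0.6166 -0.2209  0.0253] a 99.00 F [-4.8 -0.6  5.8] w 0.0089 ff 61.6
[-0.07830045  0.82936578  0.04328633]
```

View pics/w5.png

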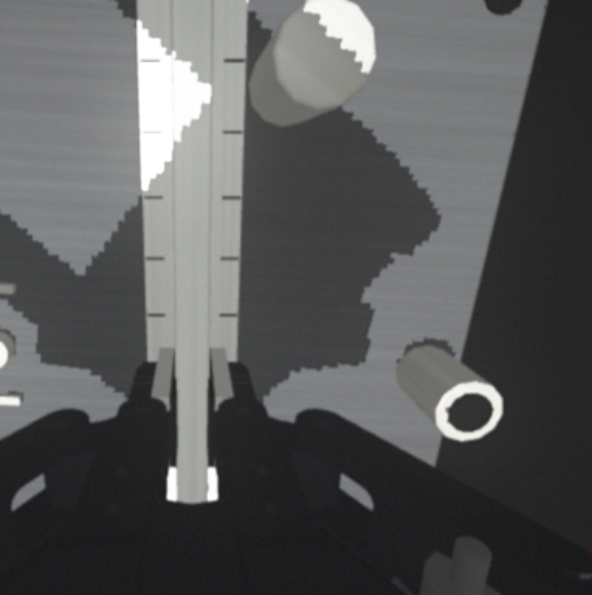

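Wrist view 5: the straightedge's edge is at crop column 246 and post_a's foot starts at 251, so the gap is about 1.5 mm. Continuing in half-millimetre steps.

Emit:
step_arm(
  plan=[
    [0, 0.005, 0, 0, 0, 0, -1],
    [0, 0.008, 0, 0, 0, 0, -1],
    [0, 0.008, 0, 0, 0, 0, -1],
  ],
)

```text
time: 18.08
tool_pos: [0.6173, -0.2208, 0.0254]
orientation: [[-0.156, 0.988, -0.0], [0.988, 0.156, -0.001], [-0.001, -0.0, -1.0]]
wrist_force: [-6.2, -0.5, 5.6]
width: 0.0089
finger_force: 61.7
```

Emit:
step_arm(
  plan=[
    [0, 0.005, 0, 0, 0, 0, -1],
    [0, 0.005, 0, 0, 0, 0, -1],
    [0, 0.005, 0, 0, 0, 0, -1],
  ],
)

```text
time: 18.33
tool_pos: [0.6178, -0.2207, 0.0254]
orientation: [[-0.156, 0.988, -0.0], [0.988, 0.156, -0.001], [-0.001, -0.0, -1.0]]
wrist_force: [-5.3, -1.5, 5.8]
width: 0.0091
finger_force: 61.7
```

```bash
python3 - <<'E'
from h import *
show();print(monitor.get_obs()["wrist_torque"])
E
```

```text
t 18.3333 tcp [ 0.6178 -0.2207  0.0254] a 99.00 F [-5.3 -1.5  5.8] w 0.0091 ff 61.7
[-0.0599245   0.851942    0.03277109]
```

Emit:
step_arm(
  plan=[
    [0, 0.005, 0, 0, 0, 0, -1],
    [0, 0.005, 0, 0, 0, 0, -1],
    [0, 0.005, 0, 0, 0, 0, -1],
  ],
)

```text
time: 18.58
tool_pos: [0.6183, -0.2207, 0.0254]
orientation: [[-0.156, 0.988, -0.0], [0.988, 0.156, -0.001], [-0.001, -0.0, -1.0]]
wrist_force: [-6.1, -0.5, 6.2]
width: 0.009
finger_force: 61.7
```

Emit:
step_arm(
  plan=[
    [0, 0.005, 0, 0, 0, 0, -1],
    [0, 0.005, 0, 0, 0, 0, -1],
    [0, 0.005, 0, 0, 0, 0, -1],
  ],
)

```text
time: 18.83
tool_pos: [0.6186, -0.2206, 0.0254]
orientation: [[-0.156, 0.988, -0.0], [0.988, 0.156, -0.001], [-0.001, -0.001, -1.0]]
wrist_force: [-4.5, -0.5, 6.3]
width: 0.0085
finger_force: 61.8
```

Emit:
step_arm(
  plan=[
    [0, 0.005, 0, 0, 0, 0, -1],
    [0, 0.005, 0, 0, 0, 0, -1],
    [0, 0.005, 0, 0, 0, 0, -1],
  ],
)

```text
time: 19.08
tool_pos: [0.6187, -0.2206, 0.0254]
orientation: [[-0.157, 0.988, -0.001], [0.988, 0.157, -0.001], [-0.0, -0.001, -1.0]]
wrist_force: [-7.0, -0.2, 7.5]
width: 0.0091
finger_force: 61.9
```

```bash
python3 - <<'E'
from h import *
show();print(monitor.get_obs()["wrist_torque"])
E
```

```text
t 19.0833 tcp [ 0.6187 -0.2206  0.0254] a 99.00 F [-7.  -0.2  7.5] w 0.0091 ff 61.9
[-0.17176208  1.21981957  0.02238006]
```

Emit:
step_arm(
  plan=[
    [0, 0.01, 0, 0, 0, 0, -1],
    [0, 0.01, 0, 0, 0, 0, -1],
    [0, 0.01, 0, 0, 0, 0, -1],
  ],
)

```text
time: 19.33
tool_pos: [0.6187, -0.2205, 0.0254]
orientation: [[-0.157, 0.988, -0.003], [0.988, 0.157, -0.001], [-0.0, -0.003, -1.0]]
wrist_force: [-10.2, -1.4, 8.8]
width: 0.009
finger_force: 62.2
```

```bash
python3 - <<'E'
from h import *
show();print(monitor.get_obs()["wrist_torque"])
s=vision.snapshot("wrist"); np.savez("w6.npz",**s)
sc=vision.snapshot("scene")
A=s["pixels"][0:110,180:400,::-1]; A=cv2.resize(A,(800,400))
B=sc["pixels"][170:330,150:310,::-1]; B=cv2.resize(B,(200,200))
c=cv2.resize(sc["pixels"][205:330,130:290,::-1],(640,500),interpolation=cv2.INTER_CUBIC)
cv2.imwrite("pics/c6.png",c)
E
```

```text
t 19.3333 tcp [ 0.6187 -0.2205  0.0254] a 99.01 F [-10.2  -1.4   8.8] w 0.009 ff 62.2
[-0.28452742  1.64661279  0.03903544]
```

View pics/c6.png

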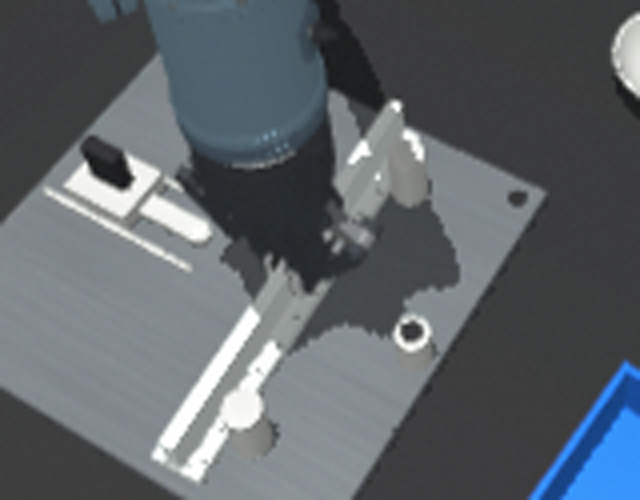

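Scene crop: the straightedge lies against both posts, at (243,410) and (405,170), and the stop is still back. The yaw moment is near zero, so both posts carry load. I'll open slightly, reseat it with the rear finger alone, then leave.

Emit:
step_arm(
  plan=[
    [0, 0, 0, 0, 0, 0, -0.5],
    [0, 0, 0, 0, 0, 0, -0.5],
    [0, 0, -0.02, 0, 0, 0, -0.5],
    [0, 0, -0.03, 0, 0, 0, -0.5],
    [0, 0, -0.03, 0, 0, 0, -0.5],
  ],
)

```text
time: 19.85
tool_pos: [0.6209, -0.2199, 0.0281]
orientation: [[-0.157, 0.988, 0.001], [0.988, 0.157, -0.0], [-0.0, 0.001, -1.0]]
wrist_force: [-0.4, -0.6, 0.3]
width: 0.0213
finger_force: 0.0
```

Emit:
step_arm(
  plan=[
    [0, 0.01, 0, 0, 0, 0, -0.5],
    [0, 0.02, 0, 0, 0, 0, -0.5],
    [0, 0.03, 0, 0, 0, 0, -0.5],
    [0, 0.04, 0, 0, 0, 0, -0.5],
    [0, 0.04, 0, 0, 0, 0, -0.5],
  ],
)

```text
time: 20.27
tool_pos: [0.6241, -0.2193, 0.0277]
orientation: [[-0.156, 0.988, -0.0], [0.988, 0.156, 0.0], [0.0, -0.0, -1.0]]
wrist_force: [-0.9, -0.5, 1.1]
width: 0.0213
finger_force: 0.4
```

Emit:
step_arm(
  plan=[
    [0, 0.005, 0, 0, 0, 0, -0.5],
    [0, 0.01, 0, 0, 0, 0, -0.5],
    [0, 0.01, 0, 0, 0, 0, -0.5],
  ],
)

```text
time: 20.52
tool_pos: [0.6242, -0.2192, 0.0278]
orientation: [[-0.156, 0.988, -0.002], [0.988, 0.156, 0.0], [0.0, -0.002, -1.0]]
wrist_force: [-4.5, -1.9, 3.1]
width: 0.0211
finger_force: 2.6
```

Emit:
step_arm(
  plan=[
    [0, 0.005, 0, 0, 0, 0, -0.5],
    [0, 0.008, 0, 0, 0, 0, -0.5],
    [0, 0.008, 0, 0, 0, 0, -0.5],
    [0, 0.008, 0, 0, 0, 0, -0.5],
  ],
)

```text
time: 20.85
tool_pos: [0.6243, -0.2192, 0.0278]
orientation: [[-0.156, 0.988, -0.003], [0.988, 0.156, 0.0], [0.001, -0.003, -1.0]]
wrist_force: [-7.0, -1.7, 3.7]
width: 0.0214
finger_force: 3.7
```

Emit:
step_arm(
  plan=[
    [0, -0.03, 0, 0, 0, 0, -0.5],
    [0, -0.07, 0, 0, 0, 0, -0.5],
    [0, -0.07, 0, 0, 0, 0, -0.5],
    [0, -0.07, 0, 0, 0, 0, -0.5],
  ],
)

```text
time: 21.18
tool_pos: [0.6193, -0.2201, 0.0279]
orientation: [[-0.156, 0.988, 0.001], [0.988, 0.156, -0.0], [-0.0, 0.001, -1.0]]
wrist_force: [-0.3, -0.3, 0.2]
width: 0.0212
finger_force: 0.0
```

Emit:
step_arm(
  plan=[
    [0, 0, -0.2, 0, 0, 0, -0.5],
    [0, 0, -0.5, 0, 0, 0, -0.5],
    [0, 0, -0.8, 0, 0, 0, -0.5],
    [0, 0, -0.95, 0, 0, 0, -0.5],
    [0, 0, -0.95, 0, 0, 0, -0.5],
  ],
)

```text
time: 21.6
tool_pos: [0.622, -0.2213, 0.1279]
orientation: [[-0.157, 0.988, 0.008], [0.988, 0.157, -0.004], [-0.006, 0.007, -1.0]]
wrist_force: [0.9, 0.1, 0.4]
width: 0.0212
finger_force: 0.0
```

```bash
python3 - <<'E'
from h import *
show()
for c in ["scene","top"]:
    s=vision.snapshot(c); np.savez(c+"7.npz",**s)
    for n in ["end_a","rib_middle","stop_nose","stop_fin","post_a","straightedge"]:
        print(c,n,[(round(d["conf"],2),np.round(d["centre"],3).tolist()) for d in models.landmark_of(c,n)[:2]])
plan((.42,-.235,.13,96))
E
```

```text
t 21.6 tcp [ 0.622  -0.2213  0.1279] a 99.01 F [0.9 0.1 0.4] w 0.0212 ff 0.0
scene end_a [(0.77, [0.599, -0.094, 0.016]), (0.66, [0.639, -0.349, 0.016])]
scene rib_middle [(0.76, [0.615, -0.22, 0.041])]
scene stop_nose [(0.88, [0.543, -0.228, 0.021]), (0.38, [0.497, 0.523, 0.0])]
scene stop_fin [(0.7, [0.474, -0.236, 0.054])]
scene post_a [(0.66, [0.663, -0.308, 0.01]), (0.45, [0.631, -0.125, 0.01])]
scene straightedge [(0.8, [0.621, -0.219, 0.012])]
top end_a [(0.51, [0.6, -0.093, 0.015])]
top rib_middle [(0.52, [0.702, -0.211, 0.006]), (0.17, [0.545, -0.226, 0.016])]
top stop_nose [(0.57, [0.543, -0.228, 0.012])]
top stop_fin [(0.34, [0.599, -0.094, 0.016])]
top post_a [(0.55, [0.634, -0.123, 0.011]), (0.45, [0.657, 0.411, 0.002])]
top straightedge [(0.77, [0.613, -0.218, 0.014])]
[0.082, -0.995, -0.037] wz 0.0083 rows 2.4
[0.056, -0.996, -0.037] wz 0.0083 rows 2.4
```

```bash
python3 - <<'E'
from h import *
plan((.417,-.239,.13,95.7),(.417,-.239,.043,95.7))
E
```

```text
[0.043, -0.675, -0.025] wz 0.0061 rows 1.6
[0.03, -0.676, -0.025] wz 0.0061 rows 1.6
[0.017, -0.676, -0.025] wz 0.0061 rows 1.6
[-0.0, 0.0, 0.87] wz -0.0 rows 2.1
```

Emit:
step_arm(
  plan=[
    [0.02, -0.35, 0, 0, 0, 0.006, -1],
    [0.04, -0.68, 0, 0, 0, 0.006, -1],
    [0.04, -0.68, 0, 0, 0, 0.006, -1],
  ],
  force=20,
)

```text
time: 22.55
tool_pos: [0.5452, -0.2256, 0.1215]
orientation: [[-0.137, 0.991, -0.007], [0.991, 0.137, 0.003], [0.004, -0.007, -1.0]]
wrist_force: [-0.9, 0.9, -0.6]
width: 0.0005
finger_force: 0.0
```

Emit:
step_arm(
  plan=[
    [0.02, -0.35, 0, 0, 0, 0.006, -1],
    [0.03, -0.68, 0, 0, 0, 0.006, -1],
    [0.03, -0.68, 0, 0, 0, 0.006, -1],
  ],
)

```text
time: 22.8
tool_pos: [0.4782, -0.2321, 0.1221]
orientation: [[-0.118, 0.993, -0.005], [0.993, 0.118, 0.002], [0.003, -0.005, -1.0]]
wrist_force: [0.4, -0.6, -0.8]
width: -0.0
finger_force: 0.0
```

Emit:
step_arm(
  plan=[
    [0.02, -0.35, 0, 0, 0, 0.006, -1],
    [0.02, -0.68, 0, 0, 0, 0.006, -1],
    [0.02, -0.68, 0, 0, 0, 0.006, -1],
    [0.02, -0.68, 0, 0, 0, 0.006, -1],
  ],
)

```text
time: 23.13
tool_pos: [0.4152, -0.2396, 0.1233]
orientation: [[-0.098, 0.995, 0.001], [0.995, 0.098, -0.0], [-0.0, 0.001, -1.0]]
wrist_force: [-0.2, 0.5, 0.5]
width: 0.0001
finger_force: 0.0
```

```bash
python3 - <<'E'
from h import *
show();plan((.417,-.239,.043,95.7))
E
```

```text
t 23.1333 tcp [ 0.4152 -0.2396  0.1233] a 95.64 F [-0.2  0.5  0.5] w 0.0001 ff 0.0
[0.004, 0.019, 0.803] wz -0.0004 rows 1.9
```

Emit:
step_arm(
  plan=[
    [0, 0, 0.35, 0, 0, 0, -1],
    [0, 0, 0.65, 0, 0, 0, -1],
    [0, 0, 0.8, 0, 0, 0, -1],
    [0, 0, 0.8, 0, 0, 0, -1],
  ],
)

```text
time: 23.47
tool_pos: [0.4153, -0.238, 0.04]
orientation: [[-0.1, 0.995, -0.003], [0.995, 0.1, 0.004], [0.004, -0.003, -1.0]]
wrist_force: [0.3, 1.0, 1.0]
width: 0.0004
finger_force: 0.0
```

Emit:
step_arm(
  plan=[
    [0, 0.06, 0, 0, 0, 0, -1],
    [0, 0.12, 0, 0, 0, 0, -1],
    [0, 0.18, 0, 0, 0, 0, -1],
    [0, 0.24, 0, 0, 0, 0, -1],
    [0, 0.3, 0, 0, 0, 0, -1],
  ],
)

```text
time: 23.88
tool_pos: [0.4472, -0.2367, 0.0439]
orientation: [[-0.101, 0.995, 0.002], [0.995, 0.101, -0.002], [-0.002, 0.002, -1.0]]
wrist_force: [-2.7, -0.7, 1.1]
width: -0.0
finger_force: 3.0
```

Emit:
step_arm(
  plan=[
    [0, 0.06, 0, 0, 0, 0, -1],
    [0, 0.12, 0, 0, 0, 0, -1],
    [0, 0.18, 0, 0, 0, 0, -1],
    [0, 0.24, 0, 0, 0, 0, -1],
    [0, 0.3, 0, 0, 0, 0, -1],
  ],
)

```text
time: 24.3
tool_pos: [0.4758, -0.2332, 0.0428]
orientation: [[-0.1, 0.995, -0.0], [0.995, 0.1, 0.0], [0.0, -0.0, -1.0]]
wrist_force: [-1.9, -0.4, 2.5]
width: -0.0003
finger_force: 1.2
```

```bash
python3 - <<'E'
from h import *
show()
s=vision.snapshot("scene"); np.savez("s8.npz",**s)
for n in ["stop_nose","stop_fin","straightedge"]:
    print(n,[(round(d["conf"],2),np.round(d["centre"],3).tolist()) for d in models.landmark_of("scene",n)[:2]])
E
```

```text
t 24.3 tcp [ 0.4758 -0.2332  0.0428] a 95.75 F [-1.9 -0.4  2.5] w -0.0003 ff 1.2
stop_nose [(0.97, [0.573, -0.224, 0.021])]
stop_fin [(0.84, [0.506, -0.231, 0.051])]
straightedge [(0.76, [0.62, -0.219, 0.013]), (0.34, [0.663, -0.309, 0.014])]
```

Emit:
step_arm(
  plan=[
    [0, 0.04, 0, 0, 0, 0, -1],
    [0, 0.08, 0, 0, 0, 0, -1],
    [0, 0.12, 0, 0, 0, 0, -1],
    [0, 0.15, 0, 0, 0, 0, -1],
    [0, 0.15, 0, 0, 0, 0, -1],
  ],
)

```text
time: 24.92
tool_pos: [0.4909, -0.2316, 0.0427]
orientation: [[-0.1, 0.995, 0.0], [0.995, 0.1, 0.0], [0.0, 0.0, -1.0]]
wrist_force: [-0.6, -0.5, 0.2]
width: 0.0001
finger_force: 0.1
```

Emit:
step_arm(
  plan=[
    [0, 0.01, 0, 0, 0, 0, -1],
    [0, 0.02, 0, 0, 0, 0, -1],
    [0, 0.02, 0, 0, 0, 0, -1],
  ],
)

```text
time: 25.17
tool_pos: [0.4924, -0.2315, 0.0427]
orientation: [[-0.1, 0.995, -0.0], [0.995, 0.1, 0.0], [0.0, -0.0, -1.0]]
wrist_force: [-0.2, -0.3, -1.0]
width: 0.0
finger_force: 0.6
```

Emit:
step_arm(
  plan=[
    [0, 0.01, 0, 0, 0, 0, -1],
    [0, 0.01, 0, 0, 0, 0, -1],
    [0, 0.01, 0, 0, 0, 0, -1],
  ],
)

```text
time: 25.42
tool_pos: [0.4933, -0.2314, 0.0428]
orientation: [[-0.1, 0.995, -0.0], [0.995, 0.1, 0.0], [0.0, -0.0, -1.0]]
wrist_force: [-1.3, 0.7, -1.9]
width: 0.0003
finger_force: 0.7
```

Emit:
step_arm(
  plan=[
    [0, 0.01, 0, 0, 0, 0, -1],
    [0, 0.01, 0, 0, 0, 0, -1],
    [0, 0.01, 0, 0, 0, 0, -1],
  ],
)

```text
time: 25.67
tool_pos: [0.4943, -0.2313, 0.0428]
orientation: [[-0.1, 0.995, -0.0], [0.995, 0.1, 0.0], [0.0, 0.0, -1.0]]
wrist_force: [-2.0, 0.6, -1.6]
width: -0.0001
finger_force: 0.8
```

Emit:
step_arm(
  plan=[
    [0, 0.01, 0, 0, 0, 0, -1],
    [0, 0.01, 0, 0, 0, 0, -1],
    [0, 0.01, 0, 0, 0, 0, -1],
  ],
)

```text
time: 25.92
tool_pos: [0.4954, -0.2312, 0.0428]
orientation: [[-0.1, 0.995, 0.0], [0.995, 0.1, 0.0], [0.0, 0.0, -1.0]]
wrist_force: [-1.0, 0.5, -1.3]
width: -0.0001
finger_force: 0.8
```

Emit:
step_arm(
  plan=[
    [0, 0.01, 0, 0, 0, 0, -1],
    [0, 0.01, 0, 0, 0, 0, -1],
    [0, 0.01, 0, 0, 0, 0, -1],
  ],
)

```text
time: 26.17
tool_pos: [0.4964, -0.2311, 0.0428]
orientation: [[-0.1, 0.995, 0.0], [0.995, 0.1, -0.0], [-0.0, 0.0, -1.0]]
wrist_force: [-1.0, 1.0, -1.4]
width: 0.0
finger_force: 0.7
```

Emit:
step_arm(
  plan=[
    [0, 0.01, 0, 0, 0, 0, -1],
    [0, 0.01, 0, 0, 0, 0, -1],
    [0, 0.01, 0, 0, 0, 0, -1],
  ],
)

```text
time: 26.42
tool_pos: [0.4974, -0.231, 0.0428]
orientation: [[-0.1, 0.995, 0.0], [0.995, 0.1, -0.0], [-0.0, 0.0, -1.0]]
wrist_force: [-1.5, 0.5, -1.1]
width: 0.0001
finger_force: 0.7
```

Emit:
step_arm(
  plan=[
    [0, 0.01, 0, 0, 0, 0, -1],
    [0, 0.01, 0, 0, 0, 0, -1],
    [0, 0.01, 0, 0, 0, 0, -1],
  ],
)

```text
time: 26.67
tool_pos: [0.4984, -0.231, 0.0428]
orientation: [[-0.1, 0.995, 0.0], [0.995, 0.1, -0.0], [-0.0, 0.0, -1.0]]
wrist_force: [-1.8, 0.1, -1.6]
width: -0.0001
finger_force: 0.7
```

```bash
python3 - <<'E'
from h import *
show()
s=vision.snapshot("scene"); np.savez("s9.npz",**s)
for n in ["stop_nose","stop_fin","straightedge"]:
    print(n,[(round(d["conf"],2),np.round(d["centre"],3).tolist()) for d in models.landmark_of("scene",n)[:2]])
cv2.imwrite("pics/c9.png",cv2.resize(s["pixels"][205:330,130:290,::-1],(640,500),interpolation=cv2.INTER_CUBIC))
E
```

```text
t 26.6667 tcp [ 0.4984 -0.231   0.0428] a 95.75 F [-1.8  0.1 -1.6] w -0.0001 ff 0.7
stop_nose [(0.73, [0.592, -0.224, 0.018])]
stop_fin [(0.98, [0.525, -0.23, 0.055])]
straightedge [(0.57, [0.618, -0.22, 0.012])]
```

View pics/c9.png

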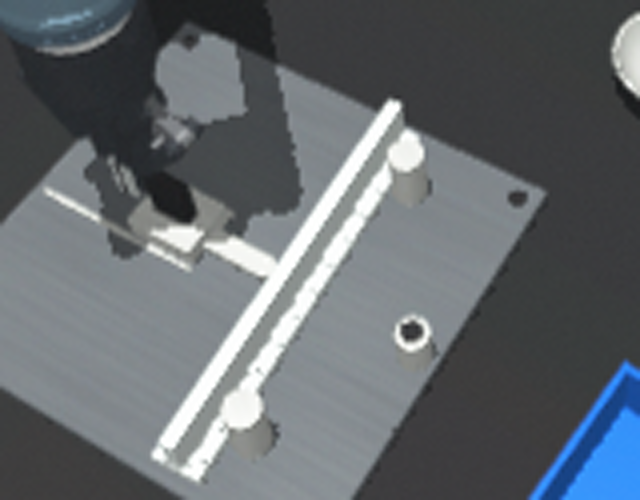

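Scene crop: the nose, at (272,268), is next to the rib's hidden back edge, and both posts still show contact. A few millimetres remain at most.

Emit:
step_arm(
  plan=[
    [0, 0.01, 0, 0, 0, 0, -1],
    [0, 0.01, 0, 0, 0, 0, -1],
    [0, 0.01, 0, 0, 0, 0, -1],
  ],
)

```text
time: 27.12
tool_pos: [0.4992, -0.2309, 0.0428]
orientation: [[-0.1, 0.995, -0.0], [0.995, 0.1, -0.0], [-0.0, -0.0, -1.0]]
wrist_force: [-1.2, 0.2, -0.4]
width: -0.0002
finger_force: 1.0
```

Emit:
step_arm(
  plan=[
    [0, 0.01, 0, 0, 0, 0, -1],
    [0, 0.01, 0, 0, 0, 0, -1],
    [0, 0.01, 0, 0, 0, 0, -1],
  ],
)

```text
time: 27.37
tool_pos: [0.4995, -0.2308, 0.0428]
orientation: [[-0.1, 0.995, -0.002], [0.995, 0.1, 0.0], [0.0, -0.002, -1.0]]
wrist_force: [-6.1, -1.1, 1.7]
width: 0.0
finger_force: 2.7
```

Emit:
step_arm(
  plan=[
    [0, 0.005, 0, 0, 0, 0, -1],
    [0, 0.005, 0, 0, 0, 0, -1],
    [0, 0.005, 0, 0, 0, 0, -1],
  ],
)

```text
time: 27.62
tool_pos: [0.4995, -0.2308, 0.0428]
orientation: [[-0.101, 0.995, -0.002], [0.995, 0.101, 0.0], [0.0, -0.002, -1.0]]
wrist_force: [-6.7, -0.9, 2.7]
width: 0.0
finger_force: 3.5
```

The nose is firmly against the straightedge. Backing off and lifting away.

Emit:
step_arm(
  plan=[
    [0, -0.02, 0, 0, 0, 0, -1],
    [0, -0.06, 0, 0, 0, 0, -1],
    [0, -0.15, 0, 0, 0, 0, -1],
    [0, -0.3, 0, 0, 0, 0, -1],
    [0, -0.3, 0, 0, 0, 0, -1],
  ],
)

```text
time: 28.03
tool_pos: [0.4686, -0.2332, 0.0425]
orientation: [[-0.1, 0.995, -0.002], [0.995, 0.1, 0.001], [0.001, -0.002, -1.0]]
wrist_force: [0.0, 0.3, -0.4]
width: -0.0003
finger_force: 0.0
```

Emit:
step_arm(
  plan=[
    [0, 0, -0.3, 0, 0, 0, -1],
    [0, 0, -0.6, 0, 0, 0, -1],
    [0, -0.3, -1, 0, 0, 0, -1],
    [0, -0.6, -1, 0, 0, 0, -1],
    [0, -0.6, -1, 0, 0, 0, -1],
  ],
)

```text
time: 28.45
tool_pos: [0.4086, -0.2403, 0.1453]
orientation: [[-0.1, 0.995, 0.001], [0.995, 0.1, -0.003], [-0.003, 0.001, -1.0]]
wrist_force: [0.8, 0.1, -0.2]
width: 0.0001
finger_force: 0.0
```

```bash
python3 - <<'E'
from h import *
show()
s=vision.snapshot("scene")
for n in ["stop_nose","straightedge","end_a","cover","bowl","screwdriver","socket","battery"]:
    print(n,[(round(d["conf"],2),np.round(d["centre"],3).tolist()) for d in models.landmark_of("scene",n)[:2]])
cv2.imwrite("pics/c10.png",cv2.resize(s["pixels"][205:330,130:290,::-1],(640,500),interpolation=cv2.INTER_CUBIC))
E
```

```text
t 28.45 tcp [ 0.4086 -0.2403  0.1453] a 95.72 F [ 0.8  0.1 -0.2] w 0.0001 ff 0.0
stop_nose [(0.68, [0.594, -0.224, 0.021])]
straightedge [(0.57, [0.619, -0.221, 0.012])]
end_a [(0.72, [0.636, -0.346, 0.014]), (0.7, [0.598, -0.093, 0.016])]
cover [(0.71, [0.631, -0.123, 0.013]), (0.59, [0.72, 0.233, 0.001])]
bowl [(0.72, [0.724, 0.062, -0.002])]
screwdriver [(0.66, [0.547, -0.46, 0.007])]
socket [(0.65, [0.542, -0.462, 0.006]), (0.59, [0.705, -0.212, 0.007])]
battery [(0.92, [0.661, 0.411, 0.001]), (0.59, [0.619, -0.219, 0.014])]
```

View pics/c10.png

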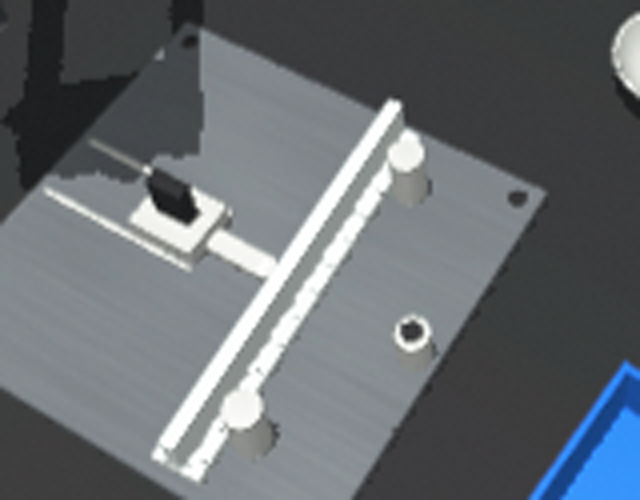

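The straightedge lies against both posts, the nose at (270,268) touches its back, the socket and bowl are where they were, and the arm is clear.

```bash
python3 -c "
from h import *
print(workorder.close_job())"
```

```text
the job is handed in; nothing more can be done
None
```

The job is handed in: the straightedge lies flat against both posts, the stop's nose touches its back, and the bystanders I checked stayed put, at about 28 s of the 64 s allowed; the verdict was not reported back.

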